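# Lay out a valve rebuild kit on its outline mats

## Robot

A 6-joint arm with a two-finger parallel gripper is mounted at the origin on the work surface. World frame = base frame: x ahead of the robot, y to its left, z up, the work surface at z = 0. Lengths are in m, angles in rad, forces in N, time in s.
With the tool pointing down it reaches from about 0.375 to 0.9 m from the base axis. Payload 3.1 kg.
Tool frame: the origin (TCP) lies at the very end of the fingers, on their centre line; the grasp point (between the pads) lies 19 mm behind it; z points along the fingers, y is the line along which they close (so a half turn about z gives the same grasp; the last joint's range is limited). The gripper opens to 85 mm and grips with 20 to 120 N. Pads are 22 mm wide; open, the fingers measure 114 mm over their backs; the gripper's body (76 mm by 85 mm) begins 54 mm behind the grasp point. The pads swing forward as they close: fully open they stand 13 mm farther back than shut.
Start: joints at [-1.373, 0.527, 1.433, -0, 1.181, -0.178], TCP at [0.229, -0.581, 0.231] pointing down, gripper open.
Joint ranges: [-3.08, 3.08], [-0.75, 2.2], [0.22, 2.44], [-1.43, 4.57], [0, 2.65], [-2.85, 2.85]. Speed limits (rad/s): [2.79, 2.79, 3.14, 3.14, 3.14, 3.14].

## Interface

Orientations are given as a unit quaternion [x, y, z, w].
In Python, from station import sense, snapshot, camera_params, sign_off gives the robot as it stands.
- The arm moves only by the shell command python3 -m handwheel 'ROWS' [OPENING] [FORCE]. ROWS is JSON, a list that holds one entry, the list of rows, each a list of 4 numbers: the shift along the tool's x, y, z in units of 25 mm (1.0 is 25 mm), then the turn about the tool's z in units of 6 degrees (1.0 is 6 degrees). A call has 1 to 20 rows; each row shifts and turns the commanded pose from where the row before left it, along the tool's axes as they then stand; what a row does not reach is not made up. A row lasts 1/8 s, in which the tool goes at most 62.5 mm and 10.7 degrees, less where a joint would pass 70% of its speed; a pose out of reach is approached as far as the arm can. A call is refused whole if a number of a shift passes 1 or a number of a turn 1, either way. A call with a gripper value outside its range is refused whole. OPENING is the finger opening in mm, from 0 to 85.4, set as the call begins (- or left out, the last holds). The fingers move at their own pace and stop on an object; FORCE is the grip in N (left out, the last holds). Time passes only in rows, so rows that do not move let the fingers close. It gives the time, the measured TCP pose, the force, the opening and the grip force at its end, in the units of the state.
- sense(): the state, without advancing time (a new reading comes with each control period).
- snapshot(name): name is "side" or "top"; returns (picture, depth): 420x560x3 uint8, red, green, blue; 420x560 float32, m along the optical axis (not along the pixel's ray), 0 where there is no reading.
- camera_params(name): a dict with "mtx" (3x3 intrinsics, pixels), "extrinsics" (4x4, takes a point from camera to world coordinates). Camera axes: x right, y up, looking along -z (the intrinsics and any distortion apply to the point x, -y, -z); pixel columns grow to the right and rows downward; lengths in m; the calibration is good to about 2 mm. A picture is of the moment at which its call begins. camera_params takes no time and is no camera call.
- sign_off(): hands the job in; it is judged then, once.
The state is a dict: "t": time; "q": joint angles; "qd": joint speeds; "tau": joint torques, N m; "tcp_pos": TCP position; "tool_rot": TCP orientation; "force": force on the tool from outside, world axes, zero at the start; "ft_torque": the same for the moment, N m; "finger_gap": opening from 0.0 (shut) to 1.0 (fully open); "gripper_force": force on a finger pad.
Only numpy, scipy, OpenCV 4.12 (cv2) and the standard library are available. Lean on these libraries where they do the work, as an engineer would, in place of code of your own. Each camera call takes 0.05 s, during which the arm holds its last target. There are 200 camera calls.

## Task

Lay out the valve rebuild kit for the fitter: set each of the four loose parts (round steel flange, square blue bonnet, oval red gland, yellow hexagon nut) flat, upright as it stands now, on the black mat that shows its outline in the same shape and colour (grey for the steel one), centred and turned so that it fits within its outline. Set the parts down rather than dropping them, and leave the spanner and the ball valve where they are.

Things in the scene. Friction and masses are not known exactly. Their poses are not given: they have to be found in the camera images.
- flange: Bare steel weld-neck pipe flange, loose, about 0.6 kg: round disc of 95 mm diameter, 16 mm thick, with an upright round neck of 36 mm diameter in the middle that reaches to 50 mm above the underside (dark bore and four dark bolt holes). Origin: centre of its underside; z up. Grip it by the neck. Belongs on pad_round, any yaw.
- bonnet: Blue valve bonnet, loose, about 0.55 kg: square plate 76 x 76 mm, 14 mm thick, four steel bolt heads at its corners (up to 21 mm) and in the middle an upright square neck 34 x 34 mm, faces parallel to the plate's edges, up to 56 mm. Grip the neck. Origin: centre of the underside; x, y along the plate's edges, z up. Belongs on pad_square; each quarter turn is as good.
- gland: Red oval two-bolt gland flange, loose, about 0.45 kg: plate 110 mm long (its x axis), 62 mm wide at the middle (y), 14 mm thick, a steel bolt head near each end (up to 21 mm), in the middle an upright round neck of 34 mm diameter up to 52 mm. Grip the neck. Origin: centre of its underside; z up. Belongs on pad_oval; a half turn is as good.
- nut: Yellow painted hexagon nut, loose, about 0.35 kg: 50 mm across the flats (58 mm across the corners), 36 mm high, dark round bore on top (drawn, not open). Origin: centre of its underside; z up; two of the six flats face its +y and -y, two corners lie on +x and -x. Belongs on pad_hex; each sixth of a turn is as good.
- pad_round: Target for the flange. Fixed round black rubber mat, 124 mm diameter, 4 mm thick, origin at the centre of its underside on the table (its top is at z = 4 mm). On it, centred, is painted the outline of one part (filled in, about 3 mm larger all round): a plain grey disc, 101 mm diameter.
- pad_square: Target for the bonnet. Fixed round black rubber mat, 124 mm diameter, 4 mm thick, origin at the centre of its underside on the table (its top is at z = 4 mm). On it, centred, is painted the outline of one part (filled in, about 3 mm larger all round): a blue square of 82 mm, its edges along this body's x and y axes.
- pad_oval: Target for the gland. Fixed round black rubber mat, 124 mm diameter, 4 mm thick, origin at the centre of its underside on the table (its top is at z = 4 mm). On it, centred, is painted the outline of one part (filled in, about 3 mm larger all round): a red oval 116 x 68 mm, long along this body's x axis.
- pad_hex: Target for the nut. Fixed round black rubber mat, 124 mm diameter, 4 mm thick, origin at the centre of its underside on the table (its top is at z = 4 mm). On it, centred, is painted the outline of one part (filled in, about 3 mm larger all round): a yellow hexagon 56 mm across flats, two flats facing +y and -y of this body.
- spanner: Bystander: loose steel open-ended spanner, 200 mm long, lying on the table beyond the work. Origin on the table under its middle, x along its length. Leave it where it is.
- ballvalve: Bystander: loose brass ball valve, body 72 mm long and 42 mm high, with a flat blue lever on top (59 mm high, reaching 90 mm from the middle along x). Origin under the middle of its body. Leave it where it is.
There are look-alikes about, which are no part of the job. Leave any green or turquoise look-alike of the pad_round alone.

How it is judged:
By the outcome, as a careful person would: the job done as asked, in the order asked, and still so for the second after the job is handed in, with the robot touching nothing.
It also fails if it takes over 118 s, if anything falls off the work surface, if the arm or the gripper's body presses on something with over 40 N, if the wrist force passes 120 N, or if a joint passes its speed limit or range.

## Working session

There is one attempt and no reset: what is moved stays moved. The work goes in short steps, Python scripts to look and compute and a shell command to move; the robot and the scene stay as the last step left them, time stands still between calls to the robot, and variables do not carry over. Pictures are saved under pics/ and viewed, at most 14 in all, crops included, and the job is handed in when it is done.

```bash
mkdir -p pics; ls; python3 - <<'E'
from station import *
import cv2,numpy as np
for n in("top","side"):
    p,d=snapshot(n);cv2.imwrite(f"pics/{n}0.png",p[:,:,::-1]);np.savez(f"{n}0.npz",p=p,d=d);print(n,camera_params(n))
print(sense())
E
```

```text
pics
top {'mtx': array([[518.25480633,   0.        , 274.758541  ],
       [  0.        , 518.25480633, 211.71774994],
       [  0.        ,   0.        ,   1.        ]]), 'extrinsics': array([[ 0.01129929,  0.99784268, -0.06467086,  0.41407356],
       [-0.99991812,  0.0116639 ,  0.00526317, -0.01248346],
       [ 0.00600614,  0.06460609,  0.99789277,  1.27149859],
       [ 0.        ,  0.        ,  0.        ,  1.        ]])}
side {'mtx': array([[390.70622717,   0.        , 281.59519734],
       [  0.        , 390.70622717, 211.9772914 ],
       [  0.        ,   0.        ,   1.        ]]), 'extrinsics': array([[-0.7255764 ,  0.42615353, -0.54030737, -0.06178894],
       [-0.68812888, -0.44454981,  0.57345803,  0.57711066],
       [ 0.00418763,  0.78788872,  0.61580341,  0.67973096],
       [ 0.        ,  0.        ,  0.        ,  1.        ]])}
{'t': 0.1, 'q': array([-1.37352694e+00,  5.28426102e-01,  1.43375495e+00,  2.37645203e-05,
        1.18145132e+00, -1.78489718e-01]), 'qd': array([-0.00043882, -0.00217204, -0.00190083,  0.00083041, -0.00104766,
        0.00108579]), 'tau': array([-2.46882082e-04, -4.43304920e+01, -1.78586411e+01, -1.88076156e-04,
        3.89890556e-03,  3.41264467e-05]), 'tcp_pos': array([ 0.22927218, -0.58073174,  0.23040511]), 'tool_rot': array([ 9.82402826e-01,  1.86771644e-01,  1.41171835e-06, -1.01991642e-03]), 'force': array([1.11133024, 0.89637196, 0.56003116]), 'ft_torque': array([-0.03760396,  0.03039923, -0.03203257]), 'gripper_force': 0.0, 'finger_gap': 0.9959412765387106}
```

View pics/top0.png

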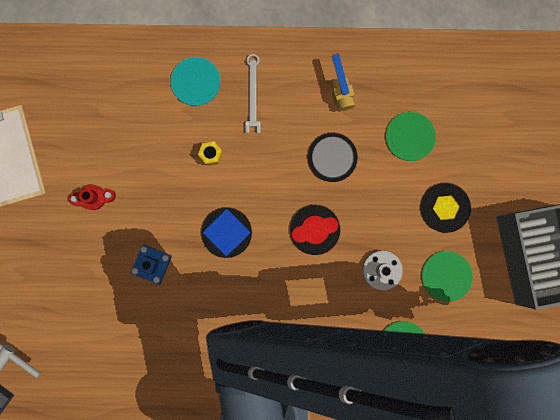

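View pics/side0.png

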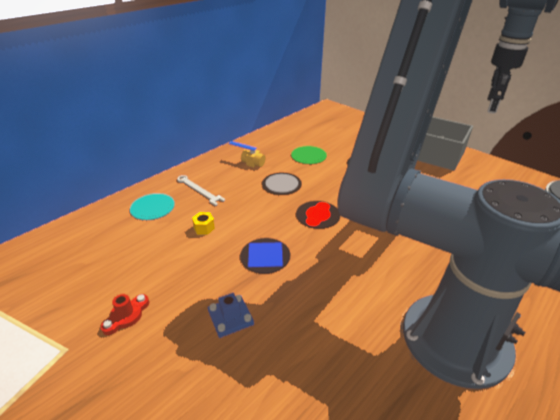

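The top view shows these parts: flange (383,270), bonnet (151,264), gland (91,197) and nut (209,152). The mats are round (332,157), square (227,233), oval (315,230) and hex (445,208).

Candidates for pad_round are grey on black (332,157), turquoise (195,81), and green (410,136), (446,275) and (403,330). Only the grey one has a black mat with a grey disc, so I take it as the real one and will confirm it in a crop.

```bash
cat >h.py <<'E'
import cv2,numpy as np
from station import *
def rays(n):
    c=camera_params(n);K=c["mtx"];E=c["extrinsics"]
    v,u=np.mgrid[:420,:560]
    r=np.stack([(u-K[0,2])/K[0,0],-(v-K[1,2])/K[1,1],-np.ones(u.shape)],-1)
    return r@E[:3,:3].T,E[:3,3]
def plane(n,z):
    r,o=rays(n);return o+r*((z-o[2])/r[...,2])[...,None]
def cloud(n,d):
    r,o=rays(n);return o+r*d[...,None]
def roi(c,R):
    v,u=np.mgrid[:420,:560];return np.hypot(u-c[0],v-c[1])<R
def rect(P):  # sub-mm rectangle, points in world xy
    (c,s,a)=cv2.minAreaRect((P*1000).astype(np.float32));return np.array(c).round(1),np.round(s,1),round(a,1)
def axis(P):
    w,V=np.linalg.eigh(np.cov(P.T));return np.degrees(np.arctan2(V[1,1],V[0,1]))%180
def sym(P,n):  # n-fold phase of a shape about its centre, deg
    q=P-P.mean(0);z=q[:,0]+1j*q[:,1];return np.degrees(np.angle((z**n).sum()))/n
def biggest(m):
    k,l,s,c=cv2.connectedComponentsWithStats(m.astype(np.uint8));return l==1+np.argmax(s[1:,4])
E
cat >m.py <<'E'
from h import *
import sys
z=np.load("top0.npz");p=z["p"];d=z["d"];h=cv2.cvtColor(p,cv2.COLOR_RGB2HSV);H,S,V=h[...,0],h[...,1],h[...,2]
G=plane("top",.004)[...,:2]
for n,c,m in[("round",(332,157),(S<70)&(V>70)),("square",(227,233),(H>100)&(H<130)&(S>120)),("oval",(315,230),((H<8)|(H>172))&(S>150)&(V>100)),("hex",(445,208),(H>20)&(H<35)&(S>120))]:
    m=biggest(m&roi(c,32));P=G[m];print("pad",n,m.sum(),P.mean(0).round(4),rect(P),"axis",axis(P).round(1),"sym4/6",sym(P,4).round(1),sym(P,6).round(1))
    bl=roi(c,32)&(V<60)&(S<256) ;Q=G[biggest(bl|m)];print("   mat",len(Q),Q.mean(0).round(4),rect(Q)[1])
C=cloud("top",d)
for n,c,R,zt,zp in[("flange",(383,270),28,.05,.016),("bonnet",(151,264),32,.056,.014),("gland",(91,197),32,.052,.014),("nut",(209,152),20,.036,.036)]:
    r=roi(c,R)&(d>0)&(C[...,2]>.006);Z=C[...,2]
    t=r&(Z>zt-.012);b=biggest(r)
    pl=r&(abs(Z-zp)<.005)
    print(n,"maxz",np.percentile(Z[r],98).round(3),"top",t.sum(),C[t][:,:2].mean(0).round(4),plane("top",zt)[t][:,:2].mean(0).round(4),rect(C[t][:,:2]),"all",C[b][:,:2].mean(0).round(4),rect(C[b][:,:2]),"plate",axis(C[b][:,:2]).round(1),sym(C[b][:,:2],4).round(1),sym(C[b][:,:2],6).round(1))
cv2.imwrite("pics/crop0.png",np.hstack([cv2.resize(p[y-40:y+40,x-40:x+40,::-1],(260,260),interpolation=2) for x,y in((332,157),(151,264),(383,270))]))
E
python3 m.py
```

```text
pad round 1335 [ 0.6339 -0.1597] (array([ 633.4, -160.2]), array([ 99.7, 101.4]), 0.7) axis 130.7 sym4/6 -5.3 -22.3
   mat 1887 [ 0.6333 -0.1586] [119.6 121.2]
pad square 1200 [0.4448 0.099 ] (array([445.2,  98.2]), array([84.9, 84.5]), 45.7) axis 81.9 sym4/6 0.1 -25.7
   mat 1955 [0.4447 0.0996] [121.5 119.9]
pad oval 924 [ 0.4539 -0.1176] (array([ 453.8, -117. ]), array([ 66.1, 110.3]), 0.5) axis 108.1 sym4/6 18.3 -11.7
   mat 1937 [ 0.454  -0.1168] [119.9 120. ]
pad hex 492 [ 0.5121 -0.4392] (array([ 512.8, -439.8]), array([59.1, 64.2]), 0.7) axis 27.4 sym4/6 -32.3 -23.7
   mat 1942 [ 0.5117 -0.4374] [120.6 121.5]
flange maxz 0.052 top 192 [ 0.3582 -0.2792] [ 0.3583 -0.279 ] (array([ 358.1, -279.8]), array([34.6, 34.2]), 73.4) all [ 0.3581 -0.2783] (array([ 357.4, -279.7]), array([91.9, 93.9]), 0.5) plate 54.1 40.6 11.7
bonnet maxz 0.059 top 230 [0.366  0.2789] [0.366  0.2787] (array([365.7, 279.7]), array([34.1, 34.5]), 68.9) all [0.3665 0.2769] (array([365.8, 279.8]), array([76.9, 76.3]), 68.7) plate 18.7 23.9 27.9
gland maxz 0.055 top 179 [0.5267 0.4263] [0.5266 0.426 ] (array([527.1, 427.4]), array([32.2, 32.5]), 34.1) all [0.5261 0.4237] (array([527.2, 427.6]), array([104.6,  60.7]), 75.0) plate 98.2 6.9 -23.7
nut maxz 0.041 top 388 [0.636  0.1395] [0.6359 0.1395] (array([636.1, 139.3]), array([55.6, 49.5]), 45.5) all [0.6349 0.1388] (array([635.9, 139.5]), array([55.8, 49.6]), 39.5) plate 40.6 -4.1 -21.3
```

View pics/crop0.png

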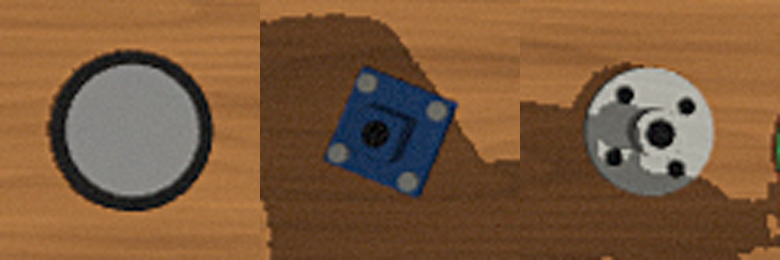

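The crop confirms it: the grey disc sits on a black ring (mat centre at (332,157) in the image), and the flange and bonnet are as described. Next I refine the oval angles and plan the first move.

```bash
cat >plan.py <<'E'
import sys,numpy as np
from station import sense
# plan.py x_mm y_mm z_mm psi_deg [fold_deg]: shift units in present tool axes, then turn units (tool x heading psi)
x,y,z,ps=map(float,sys.argv[1:5]);f=float(sys.argv[5]) if len(sys.argv)>5 else 180
s=sense();q=s["tool_rot"];p0=np.degrees(2*np.arctan2(q[1],q[0]));a=np.radians(p0)
d=np.array([x,y,z])-s["tcp_pos"]*1000
t=-((ps-p0+f/2)%f-f/2)
print("t",s["t"].round(2),"tcp",(s["tcp_pos"]*1000).round(1),"psi",round(p0,1),"q6",s["q"][5].round(2),"q1",s["q"][0].round(2))
print("units x %.2f y %.2f z %.2f turn %.2f"%((np.cos(a)*d[0]+np.sin(a)*d[1])/25,(np.sin(a)*d[0]-np.cos(a)*d[1])/25,-d[2]/25,t/6))
E
python3 - <<'E'
from h import *
z=np.load("top0.npz");p=z["p"];d=z["d"];h=cv2.cvtColor(p,cv2.COLOR_RGB2HSV);H,S,V=h[...,0].astype(int),h[...,1],h[...,2]
red=((H<10)|(H>170))&(S>170)
G=plane("top",.004)[...,:2]
m=biggest(red&roi((315,230),32));P=G[m];print("oval",m.sum(),P.mean(0),axis(P))
# farthest-pair long axis
def far(P):
    D=np.linalg.norm(P[:,None]-P[None],axis=-1);t=D>D.max()-.006;i,j=np.where(t);v=P[j]-P[i];v[v[:,1]<0]*=-1;return D.max(),np.degrees(np.arctan2(v[:,1].mean(),v[:,0].mean())),((P[i]+P[j])/2).mean(0)
print(far(P))
C=cloud("top",d)
m=roi((91,197),36)&(d>0)&(C[...,2]>.007);m=biggest(m);Q=C[m];print("gland",m.sum(),Q[:,:2].mean(0),axis(Q[:,:2]),far(Q[:,:2]))
b=m&(abs(C[...,2]-.02)<.012)&(S<90)&(V>110)
k,l,s,c=cv2.connectedComponentsWithStats(b.astype(np.uint8))
for i in range(1,k):
  if s[i,4]>5: print(c[i],s[i,4],plane("top",.021)[l==i][:,:2].mean(0))
cv2.imwrite("pics/crop1.png",np.hstack([cv2.resize(p[y-40:y+40,x-40:x+40,::-1],(390,390),interpolation=0) for x,y in((315,230),(91,197))]))
E
python3 plan.py 358.2 -279.5 100 21.5
```

```text
oval 934 [ 0.45387058 -0.11762378] 107.92167317495156
(np.float64(0.11714519070470919), np.float64(106.98158832271456), array([ 0.45368958, -0.1177173 ]))
gland 765 [0.52611627 0.42373884] 98.35439740293221 (np.float64(0.10886731872944891), np.float64(96.70044747650462), array([0.52726608, 0.4273565 ]))
[107.34375 194.59375] 32 [0.53188124 0.38625722]
[ 73.17857143 198.64285714] 28 [0.52107954 0.46832971]Traceback (most recent call last):
  File "plan.py", line 8, in <module>
    print("t",s["t"].round(2),"tcp",(s["tcp_pos"]*1000).round(1),"psi",round(p0,1),"q6",s["q"][5].round(2),"q1",s["q"][0].round(2))
              ^^^^^^^^^^^^
AttributeError: 'float' object has no attribute 'round'
```

View pics/crop1.png

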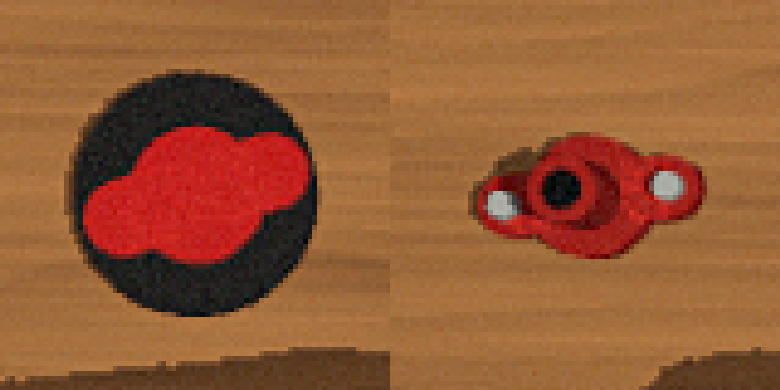

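The oval mat's long axis lies at about 107.5° and the gland's bolts at about 97.5°. Now I move to the flange.

```bash
sed -i 's/s\["t"\].round(2)/round(s["t"],2)/' plan.py
python3 -m handwheel '[[[0.92,-0.93,0.5,0],[0.92,-0.93,0.5,0],[0.92,-0.93,0.5,0],[0.92,-0.93,0.5,0],[0.92,-0.93,0.5,0],[0.92,-0.93,0.5,0],[0.92,-0.93,0.5,0],[0.92,-0.93,0.5,0],[0.92,-0.93,0.5,0],[0.92,-0.93,0.5,0],[0,0,0,0],[0,0,0,0]]]' 60 60
python3 plan.py 358.2 -279.5 20 21.5
```

```text
t: 1.6
tcp_pos: [0.3584, -0.2816, 0.1065]
tool_rot: [0.982, 0.187, 0.0, 0.001]
force: [0.9, 0.3, 0.1]
finger_gap: 0.701
gripper_force: 0.0
t 1.6 tcp [ 358.4 -281.6  106.5] psi 21.6 q6 0.28 q1 -0.91
units x 0.02 y -0.08 z 3.46 turn 0.01
```

```bash
python3 -m handwheel '[[[0,-0.08,0.9,0],[0,0,0.9,0],[0,0,0.9,0],[0,0,0.5,0],[0,0,0.24,0],[0,0,0,0],[0,0,0,0]]]'
python3 plan.py 358.2 -279.5 20 21.5
python3 -m handwheel '[[[0,0,0,0],[0,0,0,0],[0,0,0,0],[0,0,0,0],[0,0,0,0],[0,0,0,0]]]' 20 60
python3 plan.py 358.2 -279.5 120 21.5
```

```text
t: 2.48
tcp_pos: [0.3576, -0.2792, 0.0208]
tool_rot: [0.982, 0.187, 0.0, 0.001]
force: [0.5, 0.0, 1.1]
finger_gap: 0.7
gripper_force: 0.0
t 2.48 tcp [ 357.6 -279.2   20.8] psi 21.5 q6 0.28 q1 -0.91
units x 0.02 y 0.02 z 0.03 turn 0.01
t: 3.22
tcp_pos: [0.3585, -0.2806, 0.0214]
tool_rot: [0.982, 0.187, 0.001, 0.002]
force: [-0.5, -1.8, 5.4]
finger_gap: 0.4
gripper_force: 59.3
t 3.23 tcp [ 358.5 -280.6   21.4] psi 21.6 q6 0.28 q1 -0.91
units x 0.00 y -0.05 z -3.95 turn 0.01
```

```bash
python3 -m handwheel '[[[0,0,-0.4,0],[0,0,-0.9,0],[0,0,-0.9,0],[0,0,-0.9,0],[0,0,0,0],[0,0,0,0]]]'
python3 plan.py 633.7 -160 60 21.5
```

```text
t: 3.98
tcp_pos: [0.3567, -0.278, 0.0973]
tool_rot: [0.982, 0.187, -0.0, -0.001]
force: [0.2, 0.7, -6.4]
finger_gap: 0.403
gripper_force: 60.9
t 3.98 tcp [ 356.7 -278.    97.3] psi 21.5 q6 0.28 q1 -0.91
units x 12.04 y -0.32 z 1.49 turn 0.01
```

```bash
python3 -m handwheel '[[[0.5,-0.02,0,0],[0.96,-0.03,0,0],[0.96,-0.03,0,0],[0.96,-0.03,0,0],[0.96,-0.03,0,0],[0.96,-0.03,0,0],[0.96,-0.03,0,0],[0.96,-0.03,0,0],[0.96,-0.03,0,0],[0.96,-0.03,0,0],[0.96,-0.03,0,0],[0.96,-0.03,0,0],[0.96,-0.03,0,0],[0,0,0.5,0],[0,0,0.5,0],[0,0,0,0],[0,0,0,0]]]'
for i in 1 2; do python3 plan.py 633.7 -160 24 21.5; done
```

```text
t: 6.1
tcp_pos: [0.6327, -0.1599, 0.0724]
tool_rot: [0.982, 0.186, -0.0, -0.0]
force: [-0.4, 0.2, -5.9]
finger_gap: 0.403
gripper_force: 60.8
t 6.1 tcp [ 632.7 -159.9   72.4] psi 21.5 q6 0.78 q1 -0.42
units x 0.04 y 0.02 z 1.94 turn -0.00
t 6.1 tcp [ 632.7 -159.9   72.4] psi 21.5 q6 0.78 q1 -0.42
units x 0.04 y 0.02 z 1.94 turn -0.00
```

```bash
python3 -m handwheel '[[[0.04,0.02,0.8,0],[0,0,0.6,0],[0,0,0.3,0],[0,0,0.1,0],[0,0,0,0],[0,0,0,0]]]'
python3 plan.py 633.7 -160 24.5 21.5
```

```text
t: 6.85
tcp_pos: [0.6349, -0.1599, 0.0284]
tool_rot: [0.982, 0.187, 0.0, 0.0]
force: [0.2, -0.2, -5.6]
finger_gap: 0.404
gripper_force: 60.8
t 6.85 tcp [ 634.9 -159.9   28.4] psi 21.5 q6 0.78 q1 -0.42
units x -0.05 y -0.02 z 0.15 turn 0.01
```

```bash
python3 -m handwheel '[[[0,0,0.06,0],[0,0,0.04,0],[0,0,0.03,0],[0,0,0,0],[0,0,0,0]]]'
python3 plan.py 633.7 -160 24.5 21.5
```

```text
t: 7.48
tcp_pos: [0.6346, -0.1598, 0.0255]
tool_rot: [0.982, 0.187, 0.0, 0.0]
force: [-2.9, 1.9, 5.5]
finger_gap: 0.404
gripper_force: 61.8
t 7.47 tcp [ 634.6 -159.8   25.5] psi 21.5 q6 0.78 q1 -0.42
units x -0.04 y -0.00 z 0.04 turn 0.01
```

```bash
python3 -m handwheel '[[[0,0,0,0],[0,0,0,0],[0,0,0,0],[0,0,-0.5,0],[0,0,-0.9,0],[0,0,-0.9,0],[0,0,-0.9,0],[0,0,0,0]]]' 60
python3 plan.py 366 279.3 105 68.8 90
```

```text
t: 8.48
tcp_pos: [0.6362, -0.1605, 0.1074]
tool_rot: [0.982, 0.187, 0.002, 0.002]
force: [-0.5, 0.2, 1.0]
finger_gap: 0.702
gripper_force: 0.0
t 8.47 tcp [ 636.2 -160.5  107.4] psi 21.5 q6 0.78 q1 -0.42
units x -3.60 y -20.33 z 0.09 turn 7.12
```

```bash
python3 -m handwheel '[[[-0.18,-1,0,0],[-0.18,-1,0,0],[-0.18,-1,0,0],[-0.18,-1,0,0],[-0.18,-1,0,0],[-0.18,-1,0,0],[-0.18,-1,0,0],[-0.18,-1,0,0],[-0.18,-1,0,0],[-0.18,-1,0,0],[-0.18,-1,0,0],[-0.18,-1,0,0],[-0.18,-1,0,0],[-0.18,-1,0,0],[-0.18,-1,0,0],[-0.18,-1,0,0],[-0.18,-1,0,0],[-0.18,-1,0,0],[-0.18,-1,0,0],[-0.18,-1,0,0]]]'
python3 -m handwheel '[[[0,-0.33,0,0],[0,0,0,-1],[0,0,0,-1],[0,0,0,-1],[0,0,0,-1],[0,0,0,-1],[0,0,0,-1],[0,0,0,-1],[0,0,0,-0.88],[0,0,0,0],[0,0,0,0]]]'
cat >chk.py <<'E'
from h import *
import sys
n=sys.argv[1];p,d=snapshot("top");np.savez(n+".npz",p=p,d=d);cv2.imwrite(f"pics/{n}.png",p[:,:,::-1])
C=cloud("top",d)
for a in sys.argv[2:]:
    nm,u,v,zp=a.split(",");zp=float(zp);m=roi((int(u),int(v)),36)&(d>0)&(C[...,2]>.011);m=biggest(m)
    Z=C[...,2];t=m&(Z>np.percentile(Z[m],97)-.012)
    f=C[m][:,:2];print(nm,m.sum(),"top",C[t][:,:2].mean(0).round(4),rect(C[t][:,:2]),"all",rect(f),"axis",axis(f).round(1),"sym",sym(f,4).round(1),sym(f,6).round(1))
E
python3 chk.py a flange,332,157,.02
python3 plan.py 366 279.3 20 68.8
```

```text
t: 10.98
tcp_pos: [0.3662, 0.2734, 0.1046]
tool_rot: [0.982, 0.187, 0.0, -0.0]
force: [-0.6, -0.1, -0.4]
finger_gap: 0.703
gripper_force: 0.0
t: 12.35
tcp_pos: [0.3644, 0.2799, 0.1046]
tool_rot: [0.825, 0.564, 0.0, 0.0]
force: [0.2, -0.3, -0.5]
finger_gap: 0.698
gripper_force: 0.0
flange 1175 top [ 0.6326 -0.1583] (array([ 633.2, -159.1]), array([33.7, 34.3]), 49.0) all (array([ 634. , -157.9]), array([93.5, 94.1]), 45.3) axis 167.6 sym 7.3 -0.4
t 12.4 tcp [364.3 279.9 104.6] psi 68.7 q6 0.78 q1 0.41
units x 0.00 y 0.07 z 3.38 turn -0.01
```

```bash
python3 -m handwheel '[[[0,0.07,0.9,0],[0,0,0.9,0],[0,0,0.9,0],[0,0,0.5,0],[0,0,0.1,0],[0,0,0,0],[0,0,0,0]]]'
python3 -m handwheel '[[[0,0,0,0],[0,0,0,0],[0,0,0,0],[0,0,0,0],[0,0,0,0],[0,0,0,0]]]' 20 60
python3 plan.py 366 279.3 22 68.8
python3 -m handwheel '[[[0,0,-0.4,0],[0,0,-0.9,0],[0,0,-0.9,0],[0,0,-0.9,0],[0,0,0,0],[0,0,0,0]]]'
python3 plan.py 445.2 98.6 95 68.8
```

```text
t: 13.28
tcp_pos: [0.3662, 0.2795, 0.0227]
tool_rot: [0.825, 0.565, 0.001, 0.0]
force: [0.1, 0.1, -0.3]
finger_gap: 0.701
gripper_force: 0.0
t: 14.02
tcp_pos: [0.366, 0.2795, 0.0227]
tool_rot: [0.825, 0.565, 0.0, 0.0]
force: [-0.7, 1.0, 6.0]
finger_gap: 0.389
gripper_force: 61.4
t 14.03 tcp [366.  279.5  22.7] psi 68.8 q6 0.78 q1 0.41
units x -0.01 y 0.00 z 0.03 turn 0.00
t: 14.78
tcp_pos: [0.3652, 0.279, 0.0991]
tool_rot: [0.825, 0.565, -0.001, -0.0]
force: [-0.4, -0.1, -5.2]
finger_gap: 0.388
gripper_force: 60.8
t 14.78 tcp [365.2 279.   99.1] psi 68.8 q6 0.78 q1 0.41
units x -5.57 y 5.59 z 0.16 turn 0.00
```

```bash
python3 - <<'E'
import numpy as np,cv2
p=np.load("a.npz")["p"]
cv2.imwrite("pics/a_c.png",cv2.resize(p[117:197,292:372,::-1],(400,400),interpolation=0))
E
```

```text
(no output)
```

View pics/a_c.png

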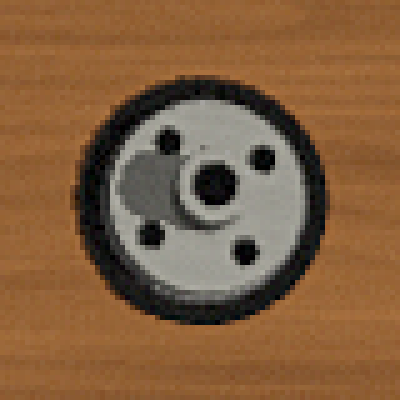

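The flange sits inside the grey outline. Its disc spans about (108–305, 98–300) in the crop, and the small offset up and right matches parallax.

```bash
python3 -m handwheel '[[[-0.5,0.5,0,0],[-0.85,0.85,0,0],[-0.85,0.85,0,0],[-0.85,0.85,0,0],[-0.85,0.85,0,0],[-0.85,0.85,0,0],[-0.82,0.84,0,0],[0,0,0,0.98],[0,0,0,0.98],[0,0,0.4,0.98],[0,0,0.4,0.98],[0,0,0,0],[0,0,0,0],[0,0,0,0]]]'
python3 plan.py 445.0 98.6 26 45.3
```

```text
t: 16.52
tcp_pos: [0.4459, 0.099, 0.0796]
tool_rot: [0.923, 0.385, 0.0, 0.0]
force: [-0.2, -0.0, -5.3]
finger_gap: 0.391
gripper_force: 60.6
t 16.52 tcp [445.9  99.   79.6] psi 45.3 q6 0.75 q1 -0.03
units x -0.04 y -0.01 z 2.15 turn 0.01
```

```bash
python3 -m handwheel '[[[-0.03,0,0.8,0],[0,0,0.7,0],[0,0,0.4,0],[0,0,0.1,0],[0,0,0,0],[0,0,0.05,0],[0,0,0.03,0],[0,0,0.03,0],[0,0,0,0],[0,0,0,0]]]'
python3 plan.py 445.0 98.6 26 45.3
```

```text
t: 17.77
tcp_pos: [0.4453, 0.0985, 0.0268]
tool_rot: [0.923, 0.385, 0.0, -0.0]
force: [0.4, 0.5, -4.8]
finger_gap: 0.394
gripper_force: 60.7
t 17.77 tcp [445.3  98.5  26.8] psi 45.3 q6 0.75 q1 -0.03
units x -0.00 y -0.01 z 0.03 turn -0.00
```

```bash
python3 -m handwheel '[[[0,0,0.04,0],[0,0,0,0],[0,0,0,0]]]'
python3 plan.py 445.0 98.6 26 45.3
```

```text
t: 18.15
tcp_pos: [0.4453, 0.0985, 0.0267]
tool_rot: [0.923, 0.385, 0.0, 0.0]
force: [-1.5, -0.3, 5.6]
finger_gap: 0.389
gripper_force: 62.1
t 18.15 tcp [445.3  98.5  26.7] psi 45.3 q6 0.75 q1 -0.03
units x -0.00 y -0.01 z 0.03 turn -0.00
```

```bash
python3 -m handwheel '[[[0,0,0,0],[0,0,0,0],[0,0,0,0],[0,0,-0.5,0],[0,0,-0.9,0],[0,0,-0.9,0],[0,0,-0.9,0],[0,0,0,0]]]' 60
python3 plan.py 526.7 427.4 105 97.5
```

```text
t: 19.15
tcp_pos: [0.4465, 0.0985, 0.1077]
tool_rot: [0.923, 0.385, 0.002, 0.001]
force: [0.1, 1.4, -0.9]
finger_gap: 0.7
gripper_force: 0.0
t 19.15 tcp [446.5  98.5 107.7] psi 45.3 q6 0.75 q1 -0.03
units x 11.61 y -6.97 z 0.11 turn -8.70
```

```bash
python3 -m handwheel '[[[0.89,-0.536,0,0],[0.89,-0.536,0,0],[0.89,-0.536,0,0],[0.89,-0.536,0,0],[0.89,-0.536,0,0],[0.89,-0.536,0,0],[0.89,-0.536,0,0],[0.89,-0.536,0,0],[0.89,-0.536,0,0],[0.89,-0.536,0,0],[0.89,-0.536,0,0],[0.89,-0.536,0,0],[0.89,-0.536,0,0],[0,0,0,0]]]'
python3 -m handwheel '[[[0,0,0,-1],[0,0,0,-1],[0,0,0,-1],[0,0,0,-1],[0,0,0,-1],[0,0,0,-1],[0,0,0,-1],[0,0,0,-1],[0,0,0,-0.7],[0,0,0,0],[0,0,0,0]]]'
python3 chk.py b bonnet,227,233,.02
python3 plan.py 526.7 427.4 22 97.5
```

```text
t: 20.9
tcp_pos: [0.5247, 0.4278, 0.1047]
tool_rot: [0.923, 0.386, -0.0, -0.0]
force: [0.0, -0.4, 1.1]
finger_gap: 0.703
gripper_force: 0.0
t: 22.28
tcp_pos: [0.5246, 0.4258, 0.1054]
tool_rot: [0.66, 0.751, -0.001, -0.0]
force: [-0.2, -0.3, -0.6]
finger_gap: 0.705
gripper_force: 0.0
bonnet 977 top [0.4452 0.0984] (array([445.2,  98.3]), array([33., 33.]), 45.8) all (array([445.5,  98.9]), array([74.2, 75.4]), 45.9) axis 149.5 sym 0.4 -11.6
t 22.32 tcp [524.7 426.  105.6] psi 97.4 q6 0.39 q1 0.52
units x 0.04 y 0.09 z 3.34 turn -0.01
```

Bonnet on target: centre (445.3, 98.5) mm, corner direction 0.4° against 0.1° for the outline. Next is the gland.

```bash
python3 -m handwheel '[[[0.04,0.06,0.9,0],[0,0,0.9,0],[0,0,0.9,0],[0,0,0.5,0],[0,0,0.1,0],[0,0,0,0],[0,0,0,0]]]'
python3 plan.py 526.7 427.4 22 97.5
python3 -m handwheel '[[[0,0,0,0],[0,0,0,0],[0,0,0,0],[0,0,0,0],[0,0,0,0],[0,0,0,0]]]' 20 60
python3 plan.py 526.7 427.4 22 97.5
python3 -m handwheel '[[[0,0,-0.4,0],[0,0,-0.9,0],[0,0,-0.9,0],[0,0,-0.9,0],[0,0,-0.9,0],[0,0,0,0],[0,0,0,0]]]'
python3 plan.py 453.9 -117.2 115 107.5
```

```text
t: 23.2
tcp_pos: [0.527, 0.4282, 0.0243]
tool_rot: [0.659, 0.752, 0.001, 0.0]
force: [0.1, -0.5, -0.2]
finger_gap: 0.701
gripper_force: 0.0
t 23.2 tcp [527.  428.2  24.3] psi 97.5 q6 0.39 q1 0.52
units x -0.03 y -0.02 z 0.09 turn -0.00
t: 23.95
tcp_pos: [0.5267, 0.4281, 0.0243]
tool_rot: [0.659, 0.752, 0.001, 0.0]
force: [-0.4, 1.2, 5.7]
finger_gap: 0.379
gripper_force: 60.5
t 23.95 tcp [526.7 428.1  24.3] psi 97.5 q6 0.39 q1 0.52
units x -0.03 y -0.00 z 0.09 turn -0.00
t: 24.82
tcp_pos: [0.5254, 0.4272, 0.122]
tool_rot: [0.659, 0.752, -0.001, -0.0]
force: [-0.2, 0.1, -3.3]
finger_gap: 0.379
gripper_force: 59.9
t 24.82 tcp [525.4 427.2 122. ] psi 97.5 q6 0.39 q1 0.52
units x -21.22 y -5.67 z 0.28 turn -1.67
```

```bash
python3 -m handwheel '[[[-0.5,-0.15,0,0],[-1,-0.27,0,0],[-1,-0.27,0,0],[-1,-0.27,0,0],[-1,-0.27,0,0],[-1,-0.27,0,0],[-1,-0.27,0,0],[-1,-0.27,0,0],[-1,-0.27,0,0],[-1,-0.27,0,0],[-1,-0.27,0,0],[-1,-0.27,0,0],[-1,-0.27,0,0],[-1,-0.27,0,0],[-1,-0.27,0,0],[-1,-0.27,0,0],[-1,-0.27,0,0],[-1,-0.27,0,0],[-1,-0.27,0,0],[-1,-0.27,0,0]]]'
python3 -m handwheel '[[[-1,-0.27,0,0],[-0.7,-0.12,0,0],[0,0,0.4,-0.84],[0,0,0.4,-0.83],[0,0,0,0],[0,0,0,0]]]'
python3 plan.py 453.9 -116.9 28 107.5
```

```text
t: 27.32
tcp_pos: [0.4578, -0.0738, 0.1229]
tool_rot: [0.66, 0.752, -0.0, -0.001]
force: [0.8, -0.6, -4.5]
finger_gap: 0.383
gripper_force: 60.0
t: 28.08
tcp_pos: [0.4549, -0.1162, 0.1034]
tool_rot: [0.592, 0.806, 0.0, -0.0]
force: [-0.2, 0.1, -2.8]
finger_gap: 0.375
gripper_force: 60.0
t 28.07 tcp [ 454.9 -116.2  103.4] psi 107.4 q6 -0.79 q1 -0.49
units x -0.02 y -0.04 z 3.02 turn -0.01
```

```bash
python3 -m handwheel '[[[0,-0.04,0.8,0],[0,0,0.9,0],[0,0,0.7,0],[0,0,0.3,0],[0,0,0.1,0],[0,0,0.05,0],[0,0,0.04,0],[0,0,0,0],[0,0,0,0]]]'
python3 plan.py 453.9 -116.9 28.3 107.5
```

```text
t: 29.2
tcp_pos: [0.454, -0.1166, 0.0313]
tool_rot: [0.591, 0.807, 0.0, 0.0]
force: [0.4, -0.4, -4.1]
finger_gap: 0.376
gripper_force: 60.0
t 29.2 tcp [ 454.  -116.6   31.3] psi 107.5 q6 -0.8 q1 -0.49
units x -0.01 y -0.01 z 0.12 turn 0.00
```

```bash
python3 -m handwheel '[[[0,0,0.05,0],[0,0,0.04,0],[0,0,0.03,0],[0,0,0.02,0],[0,0,0,0],[0,0,0,0]]]'
python3 plan.py 453.9 -116.9 28.3 107.5
```

```text
t: 29.95
tcp_pos: [0.4539, -0.1165, 0.0283]
tool_rot: [0.591, 0.807, 0.0, 0.0]
force: [-1.0, 0.9, 5.3]
finger_gap: 0.377
gripper_force: 61.0
t 29.95 tcp [ 453.9 -116.5   28.3] psi 107.5 q6 -0.8 q1 -0.49
units x -0.02 y -0.00 z -0.00 turn 0.00
```

```bash
python3 -m handwheel '[[[0,0,0,0],[0,0,0,0],[0,0,0,0],[0,0,-0.5,0],[0,0,-0.9,0],[0,0,-0.9,0],[0,0,-0.9,0],[0,0,0,0]]]' 60
python3 plan.py 636 139.4 105 99
python3 - <<'E'
from h import *
for f in("top0","a","b"):
    z=np.load(f+".npz");p=z["p"];d=z["d"];C=cloud("top",d);h=cv2.cvtColor(p,cv2.COLOR_RGB2HSV);H,S=h[...,0],h[...,1]
    m=roi((209,152),20)&(C[...,2]>.028)&(d>0);m=biggest(m);cs,_=cv2.findContours(m.astype(np.uint8),0,1);q=plane("top",.036)[...,:2]
    ch=np.array([q[b,a] for a,b in cs[0][:,0]])
    ar,tri=cv2.minEnclosingTriangle((ch*1000).astype(np.float32)[:,None]);e=np.diff(np.vstack([tri[:,0],tri[:1,0]]),axis=0)
    m2=biggest((H>20)&(H<35)&(S>120)&roi((445,208),32));P=plane("top",.004)[m2][:,:2]
    print(f,m.sum(),"nut sym",sym(q[m],6)%60,"edges",np.degrees(np.arctan2(e[:,1],e[:,0]))%60,q[m].mean(0),"pad",sym(P,6)%60,P.mean(0),m2.sum())
p=np.load("b.npz")["p"];cv2.imwrite("pics/hex.png",np.hstack([cv2.resize(p[y-25:y+25,x-25:x+25,::-1],(390,390),interpolation=0) for x,y in((209,152),(445,208))]))
E
```

```text
t: 30.95
tcp_pos: [0.4551, -0.117, 0.1095]
tool_rot: [0.591, 0.807, 0.0, 0.002]
force: [0.2, 0.2, -0.4]
finger_gap: 0.706
gripper_force: 0.0
t 30.95 tcp [ 455.1 -117.   109.5] psi 107.5 q6 -0.8 q1 -0.49
units x 7.60 y 9.99 z 0.18 turn 1.42
top0 382 nut sym 39.877906200108065 edges [40.299164 39.388596 43.26681 ] [0.63619804 0.13965968] pad 36.253933413973954 [ 0.51209085 -0.43923516] 492
a 381 nut sym 40.94444549228391 edges [39.388596 43.26681  40.299164] [0.63611975 0.13980033] pad 36.59064293262978 [ 0.51187964 -0.43928519] 494
b 382 nut sym 40.31132835032797 edges [45.66422 40.29918 42.74182] [0.63610969 0.13960763] pad 34.986538117347436 [ 0.51198964 -0.43931907] 497
```

View pics/hex.png

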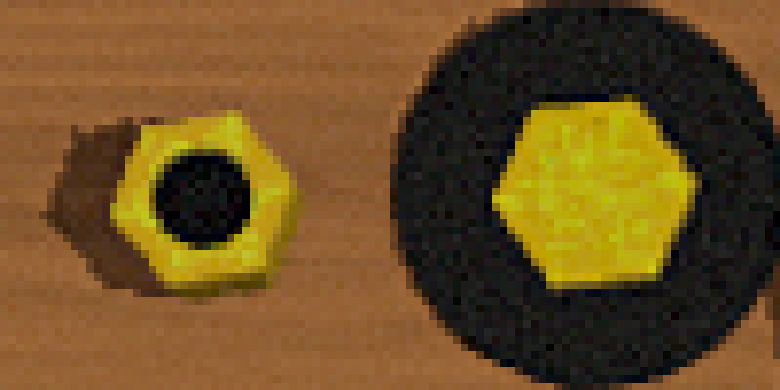

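The left half shows the yellow nut, corners at about 40° mod 60. The right half shows the hex outline on its mat, corners at about 35.5°. Now I go for the nut; its flats will align to the pads.

```bash
python3 -m handwheel '[[[0.69,0.908,0,0],[0.69,0.908,0,0],[0.69,0.908,0,0],[0.69,0.908,0,0],[0.69,0.908,0,0],[0.69,0.908,0,0],[0.69,0.908,0,0],[0.69,0.908,0,0],[0.69,0.908,0,0],[0.69,0.908,0,0],[0.69,0.908,0,0],[0,0,0,0.65],[0,0,0,0.6],[0,0,0,0],[0,0,0,0]]]' 80
python3 chk.py c gland,315,230,.02
python3 plan.py 636.1 139.6 9 100
```

```text
t: 32.83
tcp_pos: [0.6345, 0.1395, 0.107]
tool_rot: [0.642, 0.766, -0.0, -0.0]
force: [0.3, 0.0, 0.5]
finger_gap: 0.936
gripper_force: 0.0
gland 748 top [ 0.4545 -0.1156] (array([ 454.6, -116.1]), array([31.8, 31.7]), 44.7) all (array([ 454.6, -115.9]), array([104.1,  58.3]), 89.9) axis 107.6 sym 17.6 -12.3
t 32.88 tcp [634.7 139.5 107.1] psi 100.0 q6 -0.13 q1 0.04
units x -0.00 y 0.06 z 3.93 turn 0.01
```

```bash
python3 -m handwheel '[[[0,0.03,0.9,0],[0,0,0.9,0],[0,0,0.9,0],[0,0,0.7,0],[0,0,0.4,0],[0,0,0.13,0],[0,0,0,0],[0,0,0,0]]]'
python3 plan.py 636.1 139.6 9 100
python3 -m handwheel '[[[0,0,0,0],[0,0,0,0],[0,0,0,0],[0,0,0,0],[0,0,0,0],[0,0,0,0]]]' 30 60
python3 plan.py 636.1 139.6 9 100
python3 - <<'E'
from h import *
d=np.load("c.npz")["d"];C=cloud("top",d)
m=biggest(roi((315,230),36)&(d>0)&(C[...,2]>.011));P=C[m][:,:2]
D=np.linalg.norm(P[:,None]-P[None],axis=-1);i,j=np.where(D>D.max()-.006);v=P[j]-P[i];v[v[:,1]<0]*=-1
print(D.max(),np.degrees(np.arctan2(v[:,1].mean(),v[:,0].mean())),((P[i]+P[j])/2).mean(0))
p=np.load("c.npz")["p"];cv2.imwrite("pics/gl.png",cv2.resize(p[190:270,275:355,::-1],(480,480),interpolation=0))
E
```

```text
t: 33.88
tcp_pos: [0.6363, 0.1398, 0.0101]
tool_rot: [0.643, 0.766, 0.001, 0.001]
force: [-0.6, -0.2, 0.8]
finger_gap: 0.941
gripper_force: 0.0
t 33.88 tcp [636.3 139.8  10.1] psi 100.0 q6 -0.13 q1 0.05
units x -0.01 y -0.01 z 0.04 turn 0.00
t: 34.62
tcp_pos: [0.6362, 0.1398, 0.0101]
tool_rot: [0.643, 0.766, 0.0, 0.0]
force: [-1.0, -0.4, 6.4]
finger_gap: 0.57
gripper_force: 64.8
t 34.62 tcp [636.2 139.8  10.1] psi 100.0 q6 -0.13 q1 0.05
units x -0.01 y -0.00 z 0.04 turn 0.00
0.10969419609909226 108.11837317004657 [ 0.45539005 -0.11578357]
```

View pics/gl.png

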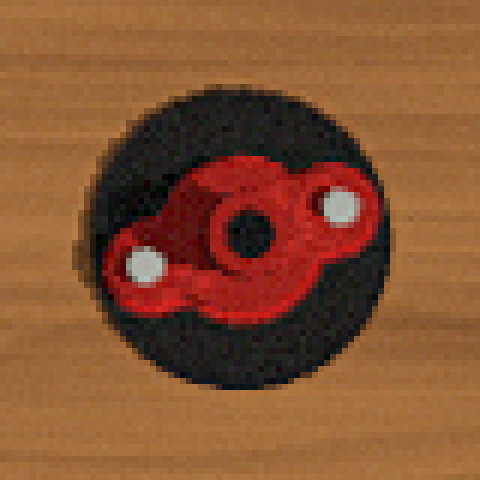

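The gland lies on its red outline with the bolt heads at (145,265) and (342,207) in the crop, axis matching. I'll check its exact offset later; now I lift the nut.

```bash
python3 -m handwheel '[[[0,0,-0.4,0],[0,0,-0.9,0],[0,0,-0.9,0],[0,0,-0.9,0],[0,0,-0.9,0],[0,0,0,0],[0,0,0,0]]]'
python3 plan.py 512.0 -439.2 105 95.5
python3 - <<'E'
from h import *
z=np.load("c.npz");p=z["p"];h=cv2.cvtColor(p,cv2.COLOR_RGB2HSV)
m=roi((315.6,229.3),28)&(h[...,1]<60)&(h[...,2]>110)
k,l,s,c=cv2.connectedComponentsWithStats(m.astype(np.uint8));B=[plane("top",.025)[l==i][:,:2].mean(0) for i in range(1,k) if s[i,4]>10];print(B,np.mean(B,0))
v=B[1]-B[0];print(np.degrees(np.arctan2(v[1],v[0]))%180)
E
```

```text
t: 35.5
tcp_pos: [0.6346, 0.1397, 0.1082]
tool_rot: [0.643, 0.766, -0.001, -0.001]
force: [0.1, 0.0, -2.9]
finger_gap: 0.569
gripper_force: 64.2
t 35.5 tcp [634.6 139.7 108.2] psi 100.0 q6 -0.13 q1 0.04
units x -21.95 y -8.86 z 0.13 turn 0.75
[array([ 0.4668102 , -0.15552623]), array([ 0.44234646, -0.07727665])] [ 0.45457833 -0.11640144]
107.36118889624377
```

```bash
python3 -m handwheel '[[[-0.5,-0.2,0,0],[-0.97,-0.39,0,0],[-0.97,-0.39,0,0],[-0.97,-0.39,0,0],[-0.97,-0.39,0,0],[-0.97,-0.39,0,0],[-0.97,-0.39,0,0],[-0.97,-0.39,0,0],[-0.97,-0.39,0,0],[-0.97,-0.39,0,0],[-0.97,-0.39,0,0],[-0.97,-0.39,0,0],[-0.97,-0.39,0,0],[-0.97,-0.39,0,0],[-0.97,-0.39,0,0],[-0.97,-0.39,0,0],[-0.97,-0.39,0,0],[-0.97,-0.39,0,0],[-0.97,-0.39,0,0],[-0.97,-0.39,0,0]]]'
python3 -m handwheel '[[[-0.97,-0.39,0,0],[-0.97,-0.39,0,0],[-0.97,-0.39,0,0],[-0.1,-0.1,0,0],[0,0,0.4,0.75],[0,0,0.8,0],[0,0,0,0],[0,0,0,0]]]'
python3 plan.py 512 -439.5 14 95.5
```

```text
t: 38.0
tcp_pos: [0.5297, -0.3607, 0.1087]
tool_rot: [0.643, 0.766, -0.0, -0.001]
force: [0.7, -1.0, -2.9]
finger_gap: 0.576
gripper_force: 64.1
t: 39.0
tcp_pos: [0.5125, -0.4386, 0.079]
tool_rot: [0.672, 0.741, 0.0, -0.0]
force: [-0.7, -1.2, -2.4]
finger_gap: 0.572
gripper_force: 63.9
t 39.0 tcp [ 512.5 -438.6   79. ] psi 95.6 q6 -0.97 q1 -0.87
units x -0.04 y -0.03 z 2.60 turn 0.01
```

```bash
python3 -m handwheel '[[[-0.03,-0.02,0.8,0],[0,0,0.8,0],[0,0,0.6,0],[0,0,0.2,0],[0,0,0.05,0],[0,0,0,0],[0,0,0,0]]]'
python3 plan.py 512 -439.5 14.1 95.5
```

```text
t: 39.88
tcp_pos: [0.5123, -0.4402, 0.0188]
tool_rot: [0.672, 0.74, -0.0, 0.001]
force: [0.8, -0.6, -2.4]
finger_gap: 0.568
gripper_force: 64.1
t 39.88 tcp [ 512.3 -440.2   18.8] psi 95.5 q6 -0.97 q1 -0.87
units x 0.03 y -0.01 z 0.19 turn 0.00
```

```bash
python3 -m handwheel '[[[0,0,0.05,0],[0,0,0.05,0],[0,0,0.05,0],[0,0,0.03,0],[0,0,0.02,0],[0,0,0,0],[0,0,0,0]]]'
python3 plan.py 512 -439.5 14.1 95.5
```

```text
t: 40.75
tcp_pos: [0.512, -0.4398, 0.0141]
tool_rot: [0.672, 0.74, -0.0, 0.0]
force: [-1.1, 2.1, 6.2]
finger_gap: 0.573
gripper_force: 65.0
t 40.75 tcp [ 512.  -439.8   14.1] psi 95.5 q6 -0.97 q1 -0.87
units x 0.01 y 0.00 z 0.00 turn 0.00
```

Contact. I release, rise and back off to look.

```bash
python3 -m handwheel '[[[0,0,0,0],[0,0,0,0],[0,0,0,0],[0,0,0,0],[0,0,-0.4,0],[0,0,-0.9,0],[0,0,-0.9,0],[0,0,-0.9,0],[0,0,-0.9,0],[0,0,-0.9,0],[0,0,-0.9,0],[-0.9,0,-0.5,0],[-0.9,0,0,0],[-0.9,0,0,0],[-0.9,0,0,0],[-0.9,0,0,0],[0,0,0,0]]]' 84
python3 chk.py e flange,332,157,0 bonnet,227,233,0 gland,315,230,0 nut,445,208,0
python3 - <<'E'
from h import *
p=np.load("e.npz")["p"];d=np.load("e.npz")["d"];C=cloud("top",d);m=biggest(roi((445,208),30)&(d>0)&(C[...,2]>.03));q=plane("top",.04)[m][:,:2]
print("nut",q.mean(0),sym(q,6)%60)
cv2.imwrite("pics/e_c.png",np.hstack([cv2.resize(p[y-30:y+30,x-30:x+30,::-1],(260,260),interpolation=0) for x,y in((227,233),(332,157),(445,208))]))
E
```

```text
t: 42.88
tcp_pos: [0.5227, -0.5535, 0.1723]
tool_rot: [0.673, 0.74, -0.0, 0.001]
force: [-0.6, -0.1, -0.9]
finger_gap: 0.984
gripper_force: 0.0
flange 1185 top [ 0.6326 -0.1583] (array([ 632.8, -158.3]), array([33.9, 35.1]), 13.3) all (array([ 633.4, -157.4]), array([93.2, 93.8]), 45.8) axis 172.9 sym 9.0 1.9
bonnet 977 top [0.4453 0.0984] (array([445.2,  98.4]), array([33., 33.]), 45.9) all (array([445.5,  99.1]), array([74.5, 75.3]), 45.7) axis 154.1 sym 0.7 -9.0
gland 749 top [ 0.4547 -0.1158] (array([ 454.6, -116.2]), array([30.6, 32.9]), 0.8) all (array([ 454.6, -115.7]), array([103.5,  58.7]), 88.9) axis 107.6 sym 17.9 -11.9
nut 2614 top [ 0.4393 -0.1954] (array([ 438.7, -196.4]), array([39.5, 61.8]), 37.1) all (array([ 490.6, -289.4]), array([ 44. , 278.7]), 27.7) axis 120.7 sym 22.3 -8.1
nut [ 0.49157876 -0.43222491] 25.803100856203177
```

View pics/e.png

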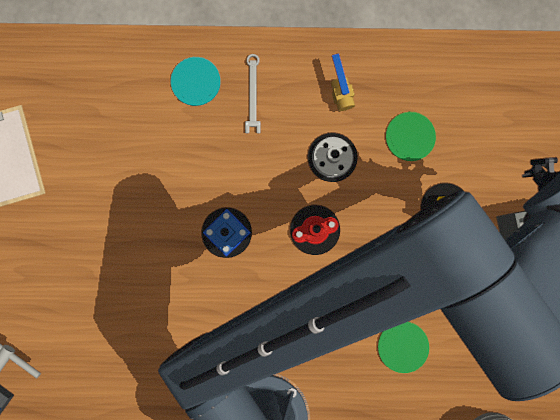

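View pics/e_c.png

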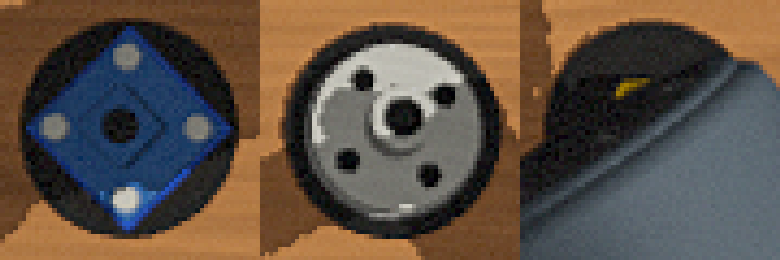

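Bonnet and flange are well centred on their mats in the crops. The arm hides the nut at (445,208), so I swing the arm away.

```bash
python3 -m handwheel '[[[0.5,0,-0.5,0],[1,0,0,0],[1,0,0,0],[1,0,0,0],[1,0,0,0],[1,0,0,0],[1,0,0,0],[1,0,0,0],[1,0,0,0],[1,0,0,0],[1,0,0,0],[1,0,0,0],[1,0,0,0],[1,0,0,0],[1,0,0,0],[1,0,0,0],[1,0,0,0],[1,0,0,0],[1,0,0,0],[0,0,0,0]]]'
python3 -m handwheel '[[[1,0,0,0],[1,0,0,0],[1,0,0,0],[1,0,0,0],[1,0,0,0],[1,0,0,0],[1,0,0,0],[1,0,0,0],[1,0,0,0],[0.5,0,0,0],[0,0,0,0]]]'
python3 chk.py f nut,447,207,0
python3 - <<'E'
from h import *
p=np.load("f.npz")["p"];d=np.load("f.npz")["d"];C=cloud("top",d);m=biggest(roi((447,207),28)&(d>0)&(C[...,2]>.03));q=plane("top",.04)[m][:,:2]
print("nut",m.sum(),q.mean(0),sym(q,6)%60)
cv2.imwrite("pics/f_c.png",np.hstack([cv2.resize(p,(520,390))[:,:,::-1],cv2.resize(p[178:238,415:475,::-1],(270,390),interpolation=0)]))
E
```

```text
t: 45.42
tcp_pos: [0.4776, -0.0893, 0.183]
tool_rot: [0.671, 0.741, -0.0, -0.001]
force: [-0.6, -0.8, -0.9]
finger_gap: 0.979
gripper_force: 0.0
t: 46.8
tcp_pos: [0.4558, 0.1452, 0.1831]
tool_rot: [0.672, 0.741, 0.0, 0.0]
force: [-0.5, -0.5, 0.3]
finger_gap: 0.985
gripper_force: 0.0
nut 459 top [ 0.5124 -0.4378] (array([ 512.5, -438.5]), array([49.8, 56.4]), 5.7) all (array([ 512.5, -438.3]), array([49.8, 56.8]), 5.6) axis 94.6 sym 42.7 -23.5
nut 404 [ 0.51238449 -0.43749175] 35.682523128476205
```

View pics/f_c.png

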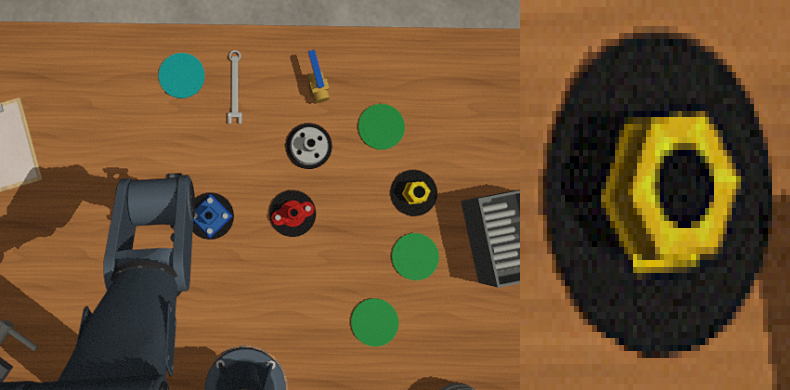

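The nut is seated on the hex outline (right crop, about (680,190)), centre within about 1.5 mm and angle 35.7° against 35.8°. Spanner and ball valve are unmoved, and the arm is clear of everything.

```bash
python3 -c "from station import *;print(sign_off())"
```

```text
the job is handed in; nothing more can be done
None
```

I set all four parts down on their matching mats, each centred to within about 2 mm and turned to fit by camera measurement, left the spanner and ball valve alone, and handed the job in at about 47 s; no verdict came back.

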